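# Switch on the counter socket and hold the tester on its contact

## Task

Check that the pantry's counter socket comes on: turn the master switch clockwise past its click to the green mark, then lift the orange tester out of its wooden stand and hold its tip on the yellow-ringed brass contact of the socket unit, square to the sloping face, pressing gently so that the sprung tip is about half pushed in. Finish while still holding it there, with the switch left on; leave the other things on the counter alone.

Things in the scene. Friction and masses are not known exactly. Their poses are not given: they have to be found in the camera images.
- switch_box: white master switch box, 100 x 100 x 45 mm, fixed to the counter; origin at the centre of its underside, z up; a red mark (off) on its top towards its +x edge and a green mark (on) 1.2 rad clockwise of it, seen from above
- switch_knob (a joint): angle of the black knob on the switch box (rad): 0 off, grows clockwise seen from above; an over-centre spring holds it on stops at 0 (off) and 1.2 (on); it resists with about 0.2 N m up to the click at 0.6 (let go before that it springs back), then snaps on to 1.2
- switch_knob_grip (a point): point on the knob's upright axis at the height to grip, 76 mm above the counter. The knob is a bar 52 mm long, 14 mm thick, its top 88 mm above the counter and its underside 56 mm, on a disc of 56 mm diameter; x runs along the bar to its white pointer line and turns with it
- stand: wooden stand, 70 x 70 mm, 85 mm high, fixed, with a 28 mm through hole down its middle in which the tester hangs; origin at the centre of its underside
- tester: orange tester, 90 g, hanging upright by its black collar (42 mm wide, 6 mm thick) on the stand; origin on its axis at the collar's underside (85 mm above the counter at the start), z up the axis, away from the tip. Above the collar a square grip, 24 x 24 mm, sides along x and y, from 6 to 80 mm above the origin; below, a barrel 18 mm wide, 42 mm long, then the brass tip
- tester_tip (a point): the outer end of the brass tip (9 mm diameter, round ended), on the tester's axis, 66 mm below its origin when not pushed in
- tester_probe (a joint): how far the sprung tip is pushed into the tester (m): 0 free, 0.012 fully in; takes 1.2 N to start it, 3 N at half way, 4.8 N fully in
- socket_unit: white socket unit, 110 x 150 mm, fixed to the counter; origin at the centre of its underside, z up; its sloping face leans back 20 degrees, looking up and towards its own -x side, its middle 70 mm above the counter, lowest edge 50 mm, highest 90 mm
- socket_face: the sloping face of the socket unit, 118 x 150 mm; origin at the face's centre, z square out of the face, x up the slope, y across; a black socket disc in the middle, the yellow-ringed contact at y = -48 mm and a blue-ringed one (not wanted) at y = +48 mm
- test_contact (a point): centre of the outer surface of the yellow-ringed brass contact (18 mm diameter, 2 mm proud, ring 34 mm); z square out of the face, same axes as the face
- bottle0: green bottle, 74 mm diameter, 250 mm high, to be left alone; origin at the centre of its underside
- bottle1: green bottle like the other, to be left alone
- bowl: brass bowl, 120 mm diameter, 60 mm high, to be left alone; origin at the centre of its underside
- tumbler: glass tumbler, 68 mm diameter, 85 mm high, to be left alone; origin at the centre of its underside
- screwdriver: red-handled screwdriver about 200 mm long lying flat along its x, to be left alone

How it is judged:
By the outcome, as a careful person would: the job done as asked, in the order asked, and still so for the second after the job is handed in, while the arm keeps its last pose, push and grip.
It also fails if it takes over 54 s, if anything falls off the work surface, if the arm or the gripper's body presses on something with over 40 N, if the wrist force passes 120 N, or if a joint passes its speed limit or range.

## Robot

A 6-joint arm with a two-finger parallel gripper is mounted at the origin on the work surface. World frame = base frame: x ahead of the robot, y to its left, z up, the work surface at z = 0. Lengths are in m, angles in rad, forces in N, time in s.
With the tool pointing down it reaches from about 0.15 to 0.775 m from the base axis. Payload 6.1 kg.
Tool frame: the origin (TCP) lies between the finger pads; the fingertips stand nose_length ahead of it and the grasp point (between the pads) lies 5 mm behind it (nose_length is the distance from the TCP to the fingertips, in m); z points along the fingers, y is the line along which they close (so a half turn about z gives the same grasp; the last joint's range is limited). The gripper opens to 85 mm and grips with 20 to 120 N. Pads are 22 mm wide; open, the fingers measure 114 mm over their backs; the gripper's body (76 mm by 85 mm) begins 54 mm behind the grasp point. The pads swing forward as they close: fully open they stand 13 mm farther back than shut.
Start: joints at [-1.203, 0.126, -0.04, 1.405, 0, 1.571], TCP at [0.189, -0.49, 0.245] pointing down, gripper open.
Joint ranges: [-2.72, 2.72], [-0.95, 1.95], [-1.27, 1.35], [-1.78, 2.02], [-1.46, 1.47], [-3.14, 3.14]. Speed limits (rad/s): [2.39, 2.39, 3.01, 3.14, 3.14, 3.14].

## Interface

Orientations are given as a unit quaternion [x, y, z, w].
In Python, from workcell import read_state, snapshot, camera_model, hand_in, nose_length gives the robot as it stands. The module is installed in compiled form; this text tells all that it offers.
- The arm moves only by the tool jog_arm, never from a script. Its argument "motion" is a list of rows, each an object of numbers: "jaw": the finger opening in m, from 0 to 0.0854; "tx", "ty", "tz": the shift along the tool's x, y, z in m; "turn": the turn about the tool's z in rad. A call has 1 to 12 rows; each row shifts and turns the commanded pose from where the row before left it, along the tool's axes as they then stand; what a row does not reach is not made up. A row lasts 1/10 s, in which the tool goes at most 50 mm and 8.59 degrees, less where a joint would pass 70% of its speed; a pose out of reach is approached as far as the arm can. A call is refused whole if a number of a shift passes 0.05 or a number of a turn 0.15, either way. A call with a gripper value outside its range is refused whole. The fingers move at their own pace and stop on an object; "force" is the grip in N (left out, the last holds). Time passes only in rows, so rows that do not move let the fingers close. It gives the time, the measured TCP pose, the force, the opening and the grip force at its end, in the units of the state.
- read_state(): the state, without advancing time (a new reading comes with each control period).
- snapshot(name): name is "side" or "top" or "wrist"; returns the picture (480x640x3 uint8, red, green, blue); there is no depth.
- camera_model(name): a dict with "fx", "fy", "cx", "cy" (pixels), "rvec" (rotation vector, rad) and "tvec" (3), from world to camera coordinates, as OpenCV has them. Camera axes: x right, y down, z forward; pixel columns grow to the right and rows downward; lengths in m; the calibration is good to about 2 mm. A picture is of the moment at which its call begins: read the wrist's pose just before it. camera_model takes no time and is no camera call; for the wrist camera it gives the pose at the moment of the call.
- hand_in(): hands the job in; it is judged then, once.
The state is a dict: "time": time; "joints": joint angles; "joint_vel": joint speeds; "joint_torque": joint torques, N m; "ee_pos": TCP position; "tcp_rot": TCP orientation; "contact_force": force on the tool from outside, world axes, zero at the start; "torque": the same for the moment, N m; "width": finger opening in m; "grip_force": force on a finger pad.
Only numpy, scipy, OpenCV 4.12 (cv2) and the standard library are available. Lean on these libraries where they do the work, as an engineer would, in place of code of your own. Each camera call takes 0.05 s, during which the arm holds its last target. There are 200 camera calls.

## Working session

There is one attempt and no reset: what is moved stays moved. The work goes in short steps, Python scripts to look and compute and a tool call to move; the robot and the scene stay as the last step left them, time stands still between calls to the robot, and variables do not carry over. Pictures are saved under pics/ and viewed, at most 10 in all, crops included, and the job is handed in when it is done.

Besides the shell and the picture viewer there is one more tool, called as name(argument=value, ...), one argument or row to a line, values as JSON. jog_arm: Moves the arm, as the interface text tells. Its arguments: {"type":"object","properties":{"motion":{"type":"array","items":{"type":"object","properties":{"jaw":{"type":"number"},"tx":{"type":"number"},"ty":{"type":"number"},"tz":{"type":"number"},"turn":{"type":"number"}}}},"force":{"type":"number"}},"required":["motion"]}

```bash
mkdir -p pics
cat > h.py <<'E'
import numpy as np,cv2
from workcell import *
from scipy.spatial.transform import Rotation as R
def cam(n):
    c=camera_model(n);Rm=R.from_rotvec(np.ravel(c['rvec'])).as_matrix();t=np.ravel(c['tvec'])
    return c,Rm,t
def ray(c3,u,v):
    c,Rm,t=c3
    return -Rm.T@t, Rm.T@np.array([(u-c['cx'])/c['fx'],(v-c['cy'])/c['fy'],1])
def onz(c3,u,v,z):
    o,d=ray(c3,u,v);return o+d*(z-o[2])/d[2]
def proj(c3,p):
    c,Rm,t=c3;q=Rm@np.array(p)+t
    return np.array([c['fx']*q[0]/q[2]+c['cx'],c['fy']*q[1]/q[2]+c['cy']])
def tri(a,ua,b,ub):
    o1,d1=ray(a,*ua);o2,d2=ray(b,*ub);d1/=np.linalg.norm(d1);d2/=np.linalg.norm(d2)
    A=np.stack([d1,-d2],1);s=np.linalg.lstsq(A,o2-o1,rcond=None)[0]
    p,q=o1+s[0]*d1,o2+s[1]*d2;return (p+q)/2,np.linalg.norm(p-q)
def snap(n,f):
    im=snapshot(n);cv2.imwrite('pics/'+f,cv2.cvtColor(im,cv2.COLOR_RGB2BGR));return im
def blobs(im,lo,hi,amin=15):
    h=cv2.cvtColor(im,cv2.COLOR_RGB2HSV);m=cv2.inRange(h,np.array(lo),np.array(hi))
    n,l,s,c=cv2.connectedComponentsWithStats(m)
    return [(s[i][4],np.round(c[i],1),s[i][:4]) for i in range(1,n) if s[i][4]>=amin],m,l
E
python3 -c "
from h import *
snap('top','top.png');snap('side','side.png')
print(nose_length() if callable(nose_length) else nose_length)
for n in('top','side'):
  c=cam(n);print(n,ray(c,320,240),c[0]['fx'])
print(read_state())"
```

```text
0.014
top (array([0.31771982, 0.05398511, 1.45900069]), array([ 0.21781281, -0.00262455, -0.97608447])) 533.946392909791
side (array([-0.03053574,  1.10539501,  0.79929846]), array([ 0.44052089, -0.74227857, -0.50495169])) 447.5241533337448
{'time': 0.1, 'joints': array([-1.20301465e+00,  1.26313080e-01, -4.04855761e-02,  1.40540710e+00,
        3.23000541e-06,  1.57077854e+00]), 'joint_vel': array([-0.00086203, -0.00177613,  0.00357734,  0.00076142, -0.00084494,
        0.00012803]), 'joint_torque': array([-1.70164378e-03, -4.36906207e+01,  3.53603840e+01,  1.37336017e-02,
       -8.81889378e-05, -1.39783813e-05]), 'ee_pos': array([ 0.18863914, -0.48957087,  0.24461961]), 'tcp_rot': array([ 9.83137803e-01,  1.82864879e-01, -1.27267789e-04, -6.93130950e-04]), 'contact_force': array([-0.5751826 ,  0.40159339,  0.89944738]), 'torque': array([-0.00435564, -0.00245564, -0.01631689]), 'grip_force': 0.0, 'width': 0.08561537564288946}
```

View pics/top.png

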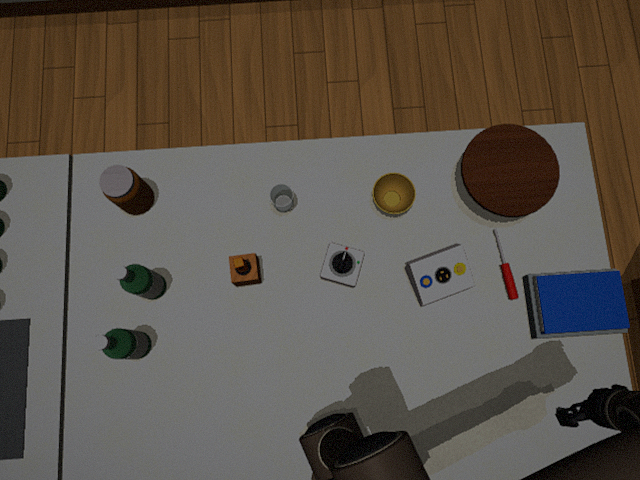

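View pics/side.png

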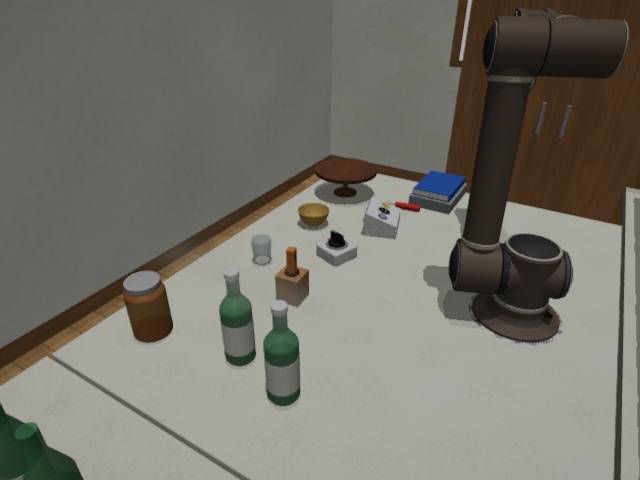

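The top view shows the knob at (342,262) with its red mark near (346,248), and the tester in its stand at (244,268). On the socket unit, the yellow contact is at (460,268), the disc at (443,275) and the blue contact at (426,282). The side view confirms the layout.

```bash
python3 -c "
from h import *
im=cv2.cvtColor(cv2.imread('pics/top.png'),cv2.COLOR_BGR2RGB);T=cam('top')
def sh(nm,lo,hi,z,roi):
  x0,y0,x1,y1=roi
  for a,c,b in blobs(im[y0:y1,x0:x1],lo,hi,4)[0]: 
    c=c+[x0,y0];print(nm,a,c,np.round(onz(T,*c,z),4))
sh('red',(0,120,60),(8,255,255),.045,(315,235,375,295))
sh('green',(45,80,40),(85,255,255),.045,(315,235,375,295))
sh('orange',(3,150,120),(18,255,255),.165,(220,240,270,295))
sh('yellow',(22,120,100),(35,255,255),.07,(400,235,480,310))
sh('blue',(95,100,60),(125,255,255),.07,(400,235,480,310))
sh('blackknob',(0,0,0),(180,255,50),.08,(325,240,360,280))
for roi in [(315,235,375,295),(400,235,480,310)]:
  x0,y0,x1,y1=roi
  bl,m,l=blobs(im[y0:y1,x0:x1],(0,0,130),(180,60,255),200)
  for a,c,b in bl:
    print('white',a,c+[x0,y0])
c=np.hstack([im[230:310,220:300],im[230:310,310:390],im[230:310,400:480]])
cv2.imwrite('pics/c1.png',cv2.cvtColor(cv2.resize(c,(780,260),interpolation=cv2.INTER_CUBIC),cv2.COLOR_RGB2BGR))
"
```

```text
red 6 [346.2 247.8] [ 0.6069 -0.0191  0.045 ]
green 6 [357.8 261.8] [ 0.5664 -0.0473  0.045 ]
orange 6 [234.8 260.5] [0.569  0.2634 0.165 ]
orange 6 [239.5 259.5] [0.5708 0.2517 0.165 ]
orange 7 [240.1 264.1] [0.5592 0.2507 0.165 ]
orange 6 [235.7 265.2] [0.5571 0.2616 0.165 ]
orange 5 [254.8 268. ] [0.547  0.2149 0.165 ]
yellow 87 [459.5 268.4] [ 0.5264 -0.3112  0.07  ]
blue 74 [425.5 281.1] [ 0.4989 -0.2184  0.07  ]
blackknob 329 [342.1 263. ] [ 0.5599 -0.0035  0.08  ]
```

View pics/c1.png

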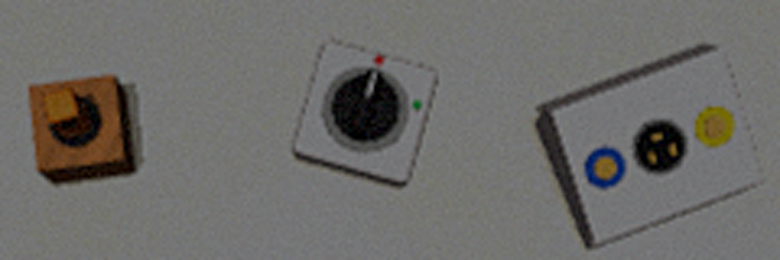

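jog_arm(
  motion=[
    {"tx": 0.04,"ty": -0.0245},
    {"tx": 0.04,"ty": -0.0245},
    {"tx": 0.04,"ty": -0.0245},
    {"tx": 0.04,"ty": -0.0245},
    {"tx": 0.04,"ty": -0.0245},
    {"tx": 0.04,"ty": -0.0245},
    {"tx": 0.04,"ty": -0.0245},
    {"tx": 0.04,"ty": -0.0245},
    {"tx": 0.04,"ty": -0.0245},
    {"tx": 0.04,"ty": -0.0245},
    {"tx": 0.03,"ty": -0.0245},
    {"turn": 0.14},
  ],
)

```text
$.motion[0]: bad value
```

```bash
cat >> h.py <<'E'
def yaw(s):
    x=R.from_quat(s['tcp_rot']).as_matrix()[:,0];return np.arctan2(x[1],x[0])
def need(p,th=None):
    "tool shifts to world p, then turn to yaw th"
    s=read_state();M=R.from_quat(s['tcp_rot']).as_matrix()
    print('need shift',np.round(M.T@(np.array(p)-s['ee_pos']),4),'turn',None if th is None else np.round((yaw(s)-th+np.pi)%(2*np.pi)-np.pi,3))
def st():
    s=read_state();print('t',round(s['time'],2),'J',np.round(s['joints'],3),'p',np.round(s['ee_pos'],4),'yaw',round(yaw(s),3),'F',np.round(s['contact_force'],1),'T',np.round(s['torque'],2),'w',round(s['width'],4),'g',round(s['grip_force'],1));return s
E
python3 -c "
from h import *
st();need([.56,-.0035,.245],np.radians(-17));need([.56,-.0035,.245],np.radians(163))"
```

```text
t 0.1 J [-1.203  0.126 -0.04   1.405  0.     1.571] p [ 0.1886 -0.4896  0.2446] yaw 0.368 F [-0.6  0.4  0.9] T [-0.   -0.   -0.02] w 0.0856 g 0.0
need shift [ 5.213e-01 -3.200e-01  1.000e-04] turn 0.665
need shift [ 5.213e-01 -3.200e-01  1.000e-04] turn -2.477
```

jog_arm(
  motion=[
    {"tx": 0.04,"ty": -0.0245,"tz": 0,"turn": 0,"jaw": 0.085},
    {"tx": 0.04,"ty": -0.0245,"tz": 0,"turn": 0,"jaw": 0.085},
  ],
)

```text
time: 0.3
ee_pos: [0.2457, -0.4149, 0.2444]
tcp_rot: [0.983, 0.181, -0.0, -0.001]
contact_force: [0.9, -0.5, 0.8]
width: 0.0847
grip_force: 0.0
```

jog_arm(
  motion=[
    {"tx": 0.04,"ty": -0.0245,"tz": 0,"turn": 0,"jaw": 0.085},
    {"tx": 0.04,"ty": -0.0245,"tz": 0,"turn": 0,"jaw": 0.085},
    {"tx": 0.04,"ty": -0.0245,"tz": 0,"turn": 0,"jaw": 0.085},
    {"tx": 0.04,"ty": -0.0245,"tz": 0,"turn": 0,"jaw": 0.085},
    {"tx": 0.04,"ty": -0.0245,"tz": 0,"turn": 0,"jaw": 0.085},
    {"tx": 0.04,"ty": -0.0245,"tz": 0,"turn": 0,"jaw": 0.085},
    {"tx": 0.04,"ty": -0.0245,"tz": 0,"turn": 0,"jaw": 0.085},
    {"tx": 0.04,"ty": -0.0245,"tz": 0,"turn": 0,"jaw": 0.085},
    {"tx": 0.04,"ty": -0.0245,"tz": 0,"turn": 0,"jaw": 0.085},
    {"tx": 0,"ty": 0,"tz": 0,"turn": 0.14,"jaw": 0.085},
  ],
)

```text
time: 1.3
ee_pos: [0.5048, -0.0761, 0.2442]
tcp_rot: [0.993, 0.115, -0.0, -0.001]
contact_force: [-0.4, 0.1, -0.6]
width: 0.0851
grip_force: 0.0
```

```bash
python3 -c "
from h import *
st();need([.56,-.0035,.245],np.radians(-17));need([.56,-.0035,.245],np.radians(163));snap('wrist','w1.png');st()
c=cam('wrist');print(ray(c,320,240),proj(c,[.56,-.0035,.08]))"
```

```text
t 1.3 J [-1.50e-01  9.90e-02 -7.20e-02  1.40e+00  1.00e-03  2.76e+00] p [ 0.5048 -0.0761  0.2442] yaw 0.231 F [-0.4  0.1 -0.6] T [-0.08  0.05  0.03] w 0.0851 g 0.0
need shift [ 0.0704 -0.0581 -0.0007] turn 0.528
need shift [ 0.0704 -0.0581 -0.0007] turn -2.614
t 1.35 J [-0.153  0.098 -0.074  1.401  0.     2.766] p [ 0.5035 -0.0777  0.2443] yaw 0.222 F [ 0.4 -0.5  0.2] T [-0.01  0.01  0.01] w 0.0849 g 0.0
(array([ 0.56830711, -0.06270531,  0.3731156 ]), array([-0.27963374, -0.05648448, -0.95872613])) [235.27964133 110.60442881]
```

View pics/w1.png

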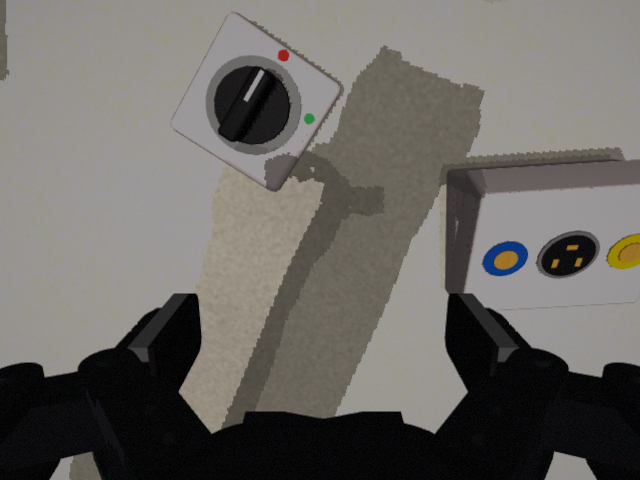

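The wrist view shows the knob, centred near (250,103), with its pointer towards the red mark at (283,56). The green mark is at (309,119). On the socket unit, blue is at (506,259), the disc at (568,254) and yellow at (628,251).

```bash
python3 -c "
from h import *
im=cv2.cvtColor(cv2.imread('pics/w1.png'),cv2.COLOR_BGR2RGB);c=cam('wrist')
r=onz(c,283.5,55.5,.045);g=onz(c,309.5,119,.045)
a=onz(c,219,133,.088);b=onz(c,268,70,.088);print('bar ends',a,b)
_,m,l=blobs(im[60:150,200:300],(0,0,0),(180,255,70))
ys,xs=np.nonzero(m);print('r,g',r,g, 'sep',np.linalg.norm(r-g))
h=cv2.HoughCircles(cv2.cvtColor(im[20:190,160:350],cv2.COLOR_RGB2GRAY),cv2.HOUGH_GRADIENT,1,50,param1=80,param2=20,minRadius=30,maxRadius=60);print(h)
for z in(.05,.056,): 
  print(z,onz(c,254,103,z))
d=r-g;rad=np.linalg.norm(d)/2/np.sin(.6);mid=(r+g)/2;n=np.array([-d[1],d[0],0])/np.linalg.norm(d)
for s in(1,-1):
  q=mid+s*n*rad*np.cos(.6);print('centre from marks',q,np.degrees(np.arctan2(*(r-q)[1::-1])))
print('bar yaw',np.degrees(np.arctan2(*(b-a)[1::-1])))
"
```

```text
bar ends [0.54352378 0.00318179 0.088     ] [ 0.58982427 -0.02161729  0.088     ]
r,g [ 0.6054546  -0.02473044  0.045     ] [ 0.56541266 -0.05304645  0.045     ] sep 0.04904237226827485
[[[95.5 83.5 50.2]]]
0.05 [ 0.56762937 -0.0102106   0.05      ]
0.056 [ 0.56764195 -0.01118539  0.056     ]
centre from marks [ 0.56473893 -0.00962387  0.045     ] -20.35615279110045
centre from marks [ 0.60612834 -0.06815302  0.045     ] 90.8889117932008
bar yaw -28.17401095617579
```

jog_arm(
  motion=[
    {"tx": 0.035,"ty": -0.029,"tz": 0,"turn": -0.14,"jaw": 0.085},
    {"tx": 0,"ty": 0,"tz": 0,"turn": -0.14,"jaw": 0.085},
    {"tx": 0,"ty": 0,"tz": 0,"turn": -0.14,"jaw": 0.085},
    {"tx": 0,"ty": 0,"tz": 0,"turn": -0.14,"jaw": 0.085},
    {"tx": 0,"ty": 0,"tz": 0,"turn": -0.14,"jaw": 0.085},
    {"tx": 0,"ty": 0,"tz": 0,"turn": -0.14,"jaw": 0.085},
    {"tx": 0,"ty": 0,"tz": 0,"turn": -0.14,"jaw": 0.085},
    {"tx": 0,"ty": 0,"tz": 0,"turn": -0.14,"jaw": 0.085},
    {"tx": 0,"ty": 0,"tz": 0,"turn": -0.14,"jaw": 0.085},
    {"tx": 0,"ty": 0,"tz": 0,"turn": -0.14,"jaw": 0.085},
    {"tx": 0,"ty": 0,"tz": 0,"turn": -0.14,"jaw": 0.085},
    {"tx": 0,"ty": 0,"tz": 0,"turn": -0.14,"jaw": 0.085},
  ],
)

```text
time: 2.55
ee_pos: [0.5295, -0.0447, 0.2451]
tcp_rot: [0.576, 0.818, -0.0, -0.0]
contact_force: [-0.3, 0.6, -0.4]
width: 0.085
grip_force: 0.0
```

```bash
python3 -c "
from h import *
st();need([.565,-.008,.2],np.radians(162))"
```

```text
t 2.55 J [-0.084  0.138 -0.025  1.408 -0.     1.143] p [ 0.5295 -0.0447  0.2451] yaw 1.915 F [-0.3  0.6 -0.4] T [0.04 0.04 0.01] w 0.085 g 0.0
need shift [0.0226 0.0459 0.045 ] turn -0.913
```

jog_arm(
  motion=[
    {"tx": -0.004,"ty": 0.042,"tz": 0.0,"turn": 0,"jaw": 0.085},
    {"tx": -0.004,"ty": 0.042,"tz": 0.02,"turn": 0,"jaw": 0.085},
    {"tx": 0,"ty": 0,"tz": 0.02,"turn": -0.14,"jaw": 0.085},
    {"tx": 0,"ty": 0,"tz": 0,"turn": -0.14,"jaw": 0.085},
    {"tx": 0,"ty": 0,"tz": 0,"turn": -0.14,"jaw": 0.085},
    {"tx": 0,"ty": 0,"tz": 0,"turn": -0.14,"jaw": 0.085},
    {"tx": 0,"ty": 0,"tz": 0,"turn": -0.14,"jaw": 0.085},
    {"tx": 0,"ty": 0,"tz": 0,"turn": -0.14,"jaw": 0.085},
    {"tx": 0,"ty": 0,"tz": 0,"turn": -0.07,"jaw": 0.085},
    {"tx": 0,"ty": 0,"tz": 0,"turn": 0,"jaw": 0.085},
    {"tx": 0,"ty": 0,"tz": 0,"turn": 0,"jaw": 0.085},
  ],
)

```text
time: 3.65
ee_pos: [0.6116, -0.0244, 0.2051]
tcp_rot: [0.162, 0.987, -0.0, -0.0]
contact_force: [0.3, 0.2, -0.2]
width: 0.0849
grip_force: 0.0
```

```bash
python3 -c "
from h import *
st();c=cam('wrist');im=snap('wrist','w2.png')
print(proj(c,[.565,-.008,.08]))
out={}
for nm,lo,hi in(('r',(0,150,80),(8,255,255)),('g',(50,120,60),(85,255,255))):
  for a,cc,b in blobs(im,lo,hi,40)[0]:
    p=onz(c,*cc,.045);print(nm,a,cc,p);out[nm]=p
if len(out)==2:
  r,g=out['r'],out['g'];d=r-g;rad=np.linalg.norm(d)/2/np.sin(.6);n=np.array([-d[1],d[0],0])/np.linalg.norm(d);q=(r+g)/2+n*rad*np.cos(.6);print(q,np.degrees(np.arctan2(*(r-q)[1::-1])))
"
```

```text
t 3.65 J [-0.04   0.295  0.082  1.359 -0.     0.285] p [ 0.6116 -0.0244  0.2051] yaw 2.816 F [ 0.3  0.2 -0.2] T [-0.03  0.07 -0.03] w 0.0849 g 0.0
[323.43658932 147.92369537]
r 84 [324.1 207.3] [ 0.60690196 -0.02162079  0.045     ]
g 86 [266.9 167.3] [ 0.56718073 -0.05031974  0.045     ]
[ 0.56606678 -0.00694008  0.045     ] -19.774085884526443
```

View pics/w2.png

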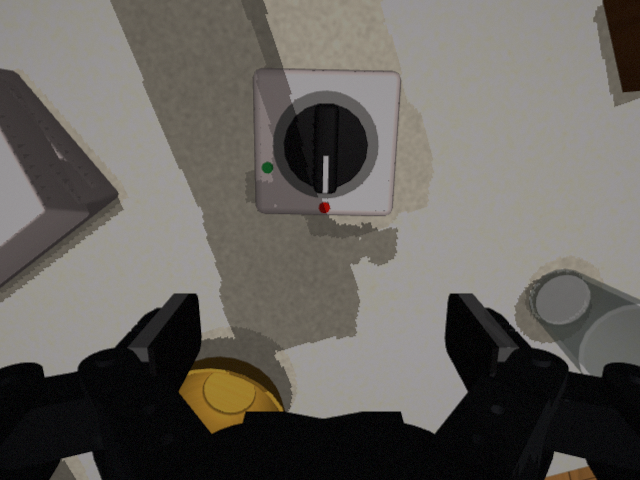

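The knob's bar lies straight along the image column, from (327,104) to (325,193), so the yaw is already right. The fingers straddle column 323.

```bash
python3 -c "
from h import *
c=cam('wrist');a=onz(c,327,104,.088);b=onz(c,325,193,.088);m=(a+b)/2;print(a,b,m,np.linalg.norm(a-b),np.degrees(np.arctan2(*(b-a)[1::-1])))
m=(m+np.array([.566,-.007,.088]))/2
need([m[0],m[1],.074],np.radians(162))"
```

```text
[0.54189229 0.00206917 0.088     ] [ 0.59019941 -0.01537152  0.088     ] [ 0.56604585 -0.00665117  0.088     ] 0.0513590769724509 -19.851489173471144
need shift [0.0488 0.0019 0.1312] turn -0.011
```

jog_arm(
  motion=[
    {"tx": 0.049,"ty": 0.002,"tz": 0.0,"turn": 0.02,"jaw": 0.06},
    {"tx": 0,"ty": 0,"tz": 0.03,"turn": 0,"jaw": 0.05},
    {"tx": 0,"ty": 0,"tz": 0.03,"turn": 0,"jaw": 0.045},
    {"tx": 0,"ty": 0,"tz": 0.03,"turn": 0,"jaw": 0.045},
    {"tx": 0,"ty": 0,"tz": 0.02,"turn": 0,"jaw": 0.045},
    {"tx": 0,"ty": 0,"tz": 0.02,"turn": 0,"jaw": 0.045},
    {"tx": 0,"ty": 0,"tz": 0,"turn": 0,"jaw": 0.045},
    {"tx": 0,"ty": 0,"tz": 0,"turn": 0,"jaw": 0.045},
  ],
)

```text
time: 4.5
ee_pos: [0.5659, -0.0064, 0.0755]
tcp_rot: [0.171, 0.985, -0.0, -0.0]
contact_force: [-0.8, 0.1, 1.1]
width: 0.045
grip_force: 0.0
```

jog_arm(
  motion=[
    {"tx": 0,"ty": 0,"tz": 0,"turn": 0,"jaw": 0.025},
    {"tx": 0,"ty": 0,"tz": 0,"turn": 0,"jaw": 0.01},
    {"tx": 0,"ty": 0,"tz": 0,"turn": 0,"jaw": 0.0},
    {"tx": 0,"ty": 0,"tz": 0,"turn": 0,"jaw": 0.0},
    {"tx": 0,"ty": 0,"tz": 0,"turn": 0,"jaw": 0.0},
  ],
  force=40,
)

```text
time: 5.0
ee_pos: [0.5666, -0.0072, 0.0768]
tcp_rot: [0.171, 0.985, -0.001, 0.001]
contact_force: [-3.0, -3.9, 6.1]
width: 0.0133
grip_force: 40.3
```

```bash
python3 -c "
from h import *
st()"
```

```text
t 5.0 J [-0.012  0.254 -0.258  1.057 -0.002  0.333] p [ 0.5666 -0.0072  0.0768] yaw 2.797 F [-3.  -3.9  6.1] T [-0.72  0.39 -0.  ] w 0.0133 g 40.3
```

jog_arm(
  motion=[
    {"tx": 0,"ty": 0,"tz": -0.001,"turn": 0.13,"jaw": 0},
    {"tx": 0,"ty": 0,"tz": 0,"turn": 0.13,"jaw": 0},
    {"tx": 0,"ty": 0,"tz": 0,"turn": 0.13,"jaw": 0},
    {"tx": 0,"ty": 0,"tz": 0,"turn": 0.13,"jaw": 0},
    {"tx": 0,"ty": 0,"tz": 0,"turn": 0.13,"jaw": 0},
    {"tx": 0,"ty": 0,"tz": 0,"turn": 0.13,"jaw": 0},
    {"tx": 0,"ty": 0,"tz": 0,"turn": 0.13,"jaw": 0},
    {"tx": 0,"ty": 0,"tz": 0,"turn": 0.13,"jaw": 0},
    {"tx": 0,"ty": 0,"tz": 0,"turn": 0.13,"jaw": 0},
    {"tx": 0,"ty": 0,"tz": 0,"turn": 0.03,"jaw": 0},
    {"tx": 0,"ty": 0,"tz": 0,"turn": 0,"jaw": 0},
  ],
  force=60,
)

```text
time: 6.1
ee_pos: [0.5662, -0.0076, 0.0769]
tcp_rot: [0.698, 0.716, -0.001, 0.001]
contact_force: [-0.5, -5.5, 1.6]
width: 0.0131
grip_force: 61.7
```

```bash
python3 -c "
from h import *
st()"
```

```text
t 6.1 J [-0.012  0.254 -0.257  1.059 -0.003  1.533] p [ 0.5662 -0.0076  0.0769] yaw 1.597 F [-0.5 -5.5  1.6] T [-1.19  0.22 -0.18] w 0.0131 g 61.7
```

jog_arm(
  motion=[
    {"tx": 0,"ty": 0,"tz": 0,"turn": 0,"jaw": 0.03},
    {"tx": 0,"ty": 0,"tz": 0,"turn": 0,"jaw": 0.045},
    {"tx": 0,"ty": 0,"tz": -0.03,"turn": 0,"jaw": 0.06},
    {"tx": 0,"ty": 0,"tz": -0.045,"turn": 0,"jaw": 0.06},
    {"tx": 0,"ty": 0,"tz": -0.045,"turn": 0,"jaw": 0.06},
    {"tx": 0,"ty": 0,"tz": -0.045,"turn": 0,"jaw": 0.06},
    {"tx": 0.04,"ty": 0,"tz": -0.025,"turn": 0,"jaw": 0.06},
    {"tx": 0.045,"ty": 0,"tz": 0,"turn": 0,"jaw": 0.06},
    {"tx": 0.045,"ty": 0,"tz": 0,"turn": 0,"jaw": 0.06},
    {"tx": 0.045,"ty": 0,"tz": 0,"turn": 0,"jaw": 0.06},
    {"tx": 0,"ty": 0,"tz": 0,"turn": 0,"jaw": 0.06},
    {"tx": 0,"ty": 0,"tz": 0,"turn": 0,"jaw": 0.06},
  ],
)

```text
time: 7.3
ee_pos: [0.5611, 0.17, 0.2662]
tcp_rot: [0.696, 0.718, -0.0, -0.0]
contact_force: [0.3, -0.0, -0.2]
width: 0.0599
grip_force: 0.0
```

```bash
python3 -c "
from h import *
st();c=cam('wrist');a=snap('wrist','w3.png');b=snap('top','t3.png')
cv2.imwrite('pics/v3.png',cv2.cvtColor(np.vstack([a,cv2.resize(b[235:295,260:420],(640,240))]) ,cv2.COLOR_RGB2BGR)) if 0 else None
k=cv2.resize(b[240:290,315:375],(216,180),interpolation=cv2.INTER_CUBIC);a=a.copy();a[:180,424:]=k
cv2.imwrite('pics/v3.png',cv2.cvtColor(a,cv2.COLOR_RGB2BGR))"
```

```text
t 7.3 J [0.294 0.246 0.152 1.477 0.    1.835] p [0.5611 0.17   0.2662] yaw 1.601 F [ 0.3 -0.  -0.2] T [ 0.01 -0.02 -0.  ] w 0.0599 g 0.0
```

View pics/v3.png

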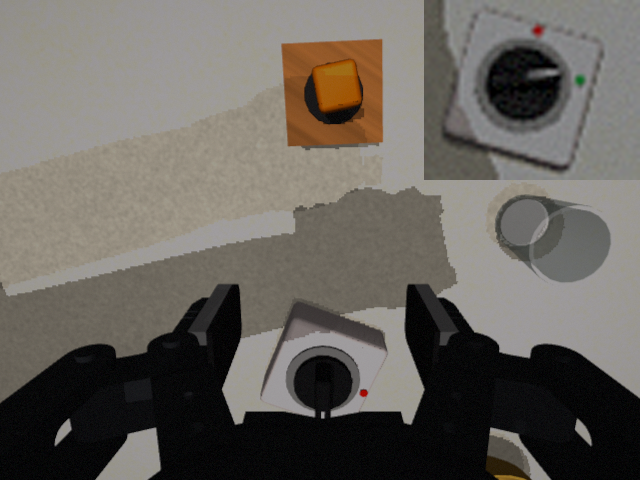

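The inset shows the knob's pointer on the green mark. In the wrist view the tester's grip is at about (337,85) in the stand, whose centre is at (332,93), and it is turned about 10° in the image.

```bash
python3 -c "
from h import *
im=cv2.cvtColor(cv2.imread('pics/w3.png'),cv2.COLOR_BGR2RGB);c=cam('wrist')
h=cv2.cvtColor(im,cv2.COLOR_RGB2HSV)
for p in((337,68),(337,85),(345,105),(293,60),(370,130)): print(p,h[p[1],p[0]])
for lo in((8,215,150),(8,215,110),(8,215,60)):
  sub=cv2.inRange(h,np.array(lo),np.array((25,255,255)));sub[:45]=0;sub[135:]=0
  k=max(cv2.findContours(sub,0,2)[0],key=cv2.contourArea);r=cv2.minAreaRect(k);B=cv2.boxPoints(r);W=np.array([onz(c,*q,.165) for q in B])
  e=W[1]-W[0];print(lo,r,W.mean(0),[np.linalg.norm(W[i]-W[i-1]).round(4) for i in(1,2)],np.degrees(np.arctan2(e[1],e[0])))
"
```

```text
(337, 68) [ 18 212 160]
(337, 85) [ 16 230 160]
(345, 105) [ 14 249 127]
(293, 60) [ 13 182 136]
(370, 130) [ 13 183 152]
(8, 215, 150) ((337.4529113769531, 83.78821563720703), (41.4337158203125, 40.89138412475586), 77.47119140625) [0.5668371 0.252572  0.165    ] [np.float64(0.0212), np.float64(0.0207)] 13.237160789413496
(8, 215, 110) ((336.76922607421875, 84.34616088867188), (45.69505310058594, 43.3416633605957), 78.69007110595703) [0.56648975 0.25225705 0.165     ] [np.float64(0.0225), np.float64(0.0228)] 12.079590028775872
(8, 215, 60) ((336.826904296875, 85.13462829589844), (47.26398468017578, 45.10670852661133), 78.69007110595703) [0.56653428 0.25185349 0.165     ] [np.float64(0.0234), np.float64(0.0236)] 12.079575819613543
```

jog_arm(
  motion=[
    {"tx": 0.041,"ty": 0.004,"tz": 0,"turn": 0,"jaw": 0.06},
    {"tx": 0.041,"ty": 0.004,"tz": 0,"turn": 0,"jaw": 0.06},
    {"tx": 0,"ty": 0,"tz": 0,"turn": -0.1,"jaw": 0.06},
    {"tx": 0,"ty": 0,"tz": 0.02,"turn": -0.085,"jaw": 0.06},
    {"tx": 0,"ty": 0,"tz": 0.03,"turn": 0,"jaw": 0.06},
    {"tx": 0,"ty": 0,"tz": 0.03,"turn": 0,"jaw": 0.06},
    {"tx": 0,"ty": 0,"tz": 0.03,"turn": 0,"jaw": 0.06},
    {"tx": 0,"ty": 0,"tz": 0.026,"turn": 0,"jaw": 0.06},
    {"tx": 0,"ty": 0,"tz": 0,"turn": 0,"jaw": 0.06},
    {"tx": 0,"ty": 0,"tz": 0,"turn": 0,"jaw": 0.06},
  ],
)

```text
time: 8.4
ee_pos: [0.5674, 0.2497, 0.1308]
tcp_rot: [0.629, 0.777, -0.0, -0.0]
contact_force: [0.5, 0.7, 1.0]
width: 0.0599
grip_force: 0.0
```

jog_arm(
  motion=[
    {"tx": 0,"ty": 0,"tz": 0,"turn": 0,"jaw": 0.04},
    {"tx": 0,"ty": 0,"tz": 0,"turn": 0,"jaw": 0.02},
    {"tx": 0,"ty": 0,"tz": 0,"turn": 0,"jaw": 0.01},
    {"tx": 0,"ty": 0,"tz": 0,"turn": 0,"jaw": 0.0},
    {"tx": 0,"ty": 0,"tz": 0,"turn": 0,"jaw": 0.0},
  ],
  force=30,
)

```text
time: 8.9
ee_pos: [0.568, 0.251, 0.132]
tcp_rot: [0.628, 0.778, 0.001, 0.001]
contact_force: [-0.5, -1.7, 5.7]
width: 0.0236
grip_force: 35.7
```

```bash
python3 -c "
from h import *
st()"
```

```text
t 8.9 J [ 0.416  0.325 -0.038  1.206 -0.     1.775] p [0.568 0.251 0.132] yaw 1.783 F [-0.5 -1.7  5.7] T [-0.21 -0.05 -0.01] w 0.0236 g 35.7
```

jog_arm(
  motion=[
    {"tx": 0,"ty": 0,"tz": -0.02,"turn": 0,"jaw": 0},
    {"tx": 0,"ty": 0,"tz": -0.014,"turn": 0,"jaw": 0},
    {"tx": 0,"ty": 0,"tz": 0,"turn": 0,"jaw": 0},
    {"tx": -0.005,"ty": 0,"tz": 0,"turn": 0,"jaw": 0},
    {"tx": -0.005,"ty": 0,"tz": 0,"turn": 0,"jaw": 0},
    {"tx": -0.005,"ty": 0,"tz": 0,"turn": 0,"jaw": 0},
    {"tx": 0,"ty": 0,"tz": 0,"turn": 0,"jaw": 0},
  ],
  force=25,
)

```text
time: 9.6
ee_pos: [0.5702, 0.2358, 0.1637]
tcp_rot: [0.629, 0.778, -0.0, -0.001]
contact_force: [1.0, 2.4, -0.4]
width: 0.0234
grip_force: 35.0
```

```bash
python3 -c "
from h import *
st()"
```

```text
t 9.6 J [3.920e-01 3.110e-01 1.300e-02 1.274e+00 1.000e-03 1.751e+00] p [0.5702 0.2358 0.1637] yaw 1.782 F [ 1.   2.4 -0.4] T [ 0.92  0.03 -0.03] w 0.0234 g 35.0
```

jog_arm(
  motion=[
    {"tx": -0.005,"ty": 0,"tz": 0,"turn": 0,"jaw": 0},
    {"tx": -0.005,"ty": 0,"tz": 0,"turn": 0,"jaw": 0},
    {"tx": -0.005,"ty": 0,"tz": 0,"turn": 0,"jaw": 0},
    {"tx": -0.005,"ty": 0,"tz": 0,"turn": 0,"jaw": 0},
    {"tx": -0.003,"ty": 0,"tz": 0,"turn": 0,"jaw": 0},
    {"tx": 0,"ty": 0,"tz": 0,"turn": 0,"jaw": 0},
  ],
)

```text
time: 10.2
ee_pos: [0.5752, 0.2129, 0.1644]
tcp_rot: [0.629, 0.778, -0.0, 0.0]
contact_force: [-0.9, 2.0, 0.8]
width: 0.0239
grip_force: 35.4
```

```bash
python3 -c "
from h import *
st();a=snap('wrist','w4.png');b=snap('side','s4.png')
a=a.copy();a[:240,:240]=cv2.resize(b[220:320,240:340],(240,240),interpolation=cv2.INTER_CUBIC)
cv2.imwrite('pics/v4.png',cv2.cvtColor(a,cv2.COLOR_RGB2BGR))"
```

```text
t 10.2 J [ 3.550e-01  3.030e-01  5.000e-03  1.273e+00 -1.000e-03  1.714e+00] p [0.5752 0.2129 0.1644] yaw 1.782 F [-0.9  2.   0.8] T [0.75 0.35 0.04] w 0.0239 g 35.4
```

View pics/v4.png

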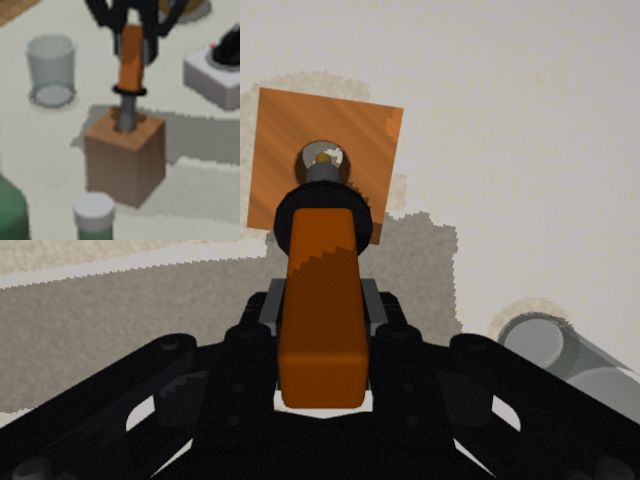

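The tester is now tilted in the grip. The inset shows it leaning over the stand; in the wrist view the collar centre is near (323,227), and the tip end near (323,155) sits down in the hole.

```bash
python3 -c "
from h import *
s=st();c=cam('wrist');M=R.from_quat(s['tcp_rot']).as_matrix()
def tool(u,v):
  o,d=ray(c,u,v);o=M.T@(o-s['ee_pos']);d=M.T@d;return o-d*o[1]/d[1] if 0 else (o,d)
print('cam in tool',tool(320,240))
# axis: grasp point at (0,*,-.005). project model points for tilt t and offset a
def pt(t,a,l): # l along axis from origin (neg=tip)
  g=np.array([0,0,-.005]);ax=np.array([-np.sin(t),0,-np.cos(t)]);return M@(g+ax*(l-a))+s['ee_pos']
for td in(14,17,20,23):
  for a in(.045,.05,.055):
    t=np.radians(td);print(td,a,[np.round(proj(c,pt(t,a,l))).astype(int).tolist() for l in(-.066,-.042,.003,.080)])
"
```

```text
t 10.3 J [ 3.550e-01  3.030e-01  5.000e-03  1.273e+00 -1.000e-03  1.714e+00] p [0.5752 0.2131 0.1645] yaw 1.782 F [-0.8  2.   0.4] T [0.52 0.34 0.06] w 0.0236 g 35.5
cam in tool (array([ 6.67316550e-02,  8.91498467e-05, -1.28905172e-01]), array([-0.28455974, -0.00708181,  0.95891445]))
14 0.045 [[323, 191], [323, 210], [323, 258], [323, 420]]
14 0.05 [[323, 188], [323, 206], [323, 251], [323, 404]]
14 0.055 [[323, 184], [323, 202], [323, 245], [323, 388]]
17 0.045 [[323, 182], [323, 202], [323, 253], [323, 424]]
17 0.05 [[323, 178], [323, 198], [323, 246], [323, 407]]
17 0.055 [[323, 174], [323, 193], [323, 240], [323, 391]]
20 0.045 [[323, 172], [323, 194], [323, 249], [323, 428]]
20 0.05 [[323, 168], [323, 189], [323, 242], [323, 411]]
20 0.055 [[323, 164], [323, 185], [323, 235], [323, 394]]
23 0.045 [[323, 163], [323, 186], [323, 245], [323, 432]]
23 0.05 [[323, 158], [323, 181], [323, 237], [323, 414]]
23 0.055 [[323, 154], [323, 176], [323, 230], [323, 397]]
```

```bash
cat > tilt.py <<'E'
from h import *
from scipy.optimize import least_squares
def fit(rows,c,s):
    "rows: (l along axis, pixel row)"
    M=R.from_quat(s['tcp_rot']).as_matrix()
    def pt(x,l):
        ax=np.array([-np.sin(x[0]),0,-np.cos(x[0])]);return M@(np.array([x[1],0,-.005])+ax*(l-x[2]))+s['ee_pos']
    f=lambda x:[proj(c,pt(x,l))[1]-v for l,v in rows]
    r=least_squares(f,[.35,0,.05],x_scale=[.1,.01,.01]);return r.x,r.fun,pt
E
python3 -c "
from tilt import *
im=cv2.cvtColor(cv2.imread('pics/w4.png'),cv2.COLOR_BGR2RGB)
h=cv2.cvtColor(im,cv2.COLOR_RGB2HSV)
print('col323',[(v,*h[v,323].tolist()) for v in list(range(136,216,3))+list(range(340,416,4))])
m=cv2.inRange(h[160:300,240:400],np.array((0,0,0)),np.array((180,255,60)))
print('collar widths',[(160+i,*(240+np.nonzero(m[i])[0][[0,-1]])) for i in range(20,95,6) if m[i].any()])
s=read_state();c=cam('wrist')
for rows in([(-.066,156),(.003,227),(.08,380)],[(-.066,153),(.003,224),(.08,380)],[(-.066,160),(.003,229),(.08,380)]):
  x,f,_=fit(rows,c,s);print(np.degrees(x[0]),x[1:])
"
```

```text
col323 [(136, 13, 183, 159), (139, 13, 184, 140), (142, 17, 55, 107), (145, 18, 35, 108), (148, 19, 37, 109), (151, 22, 35, 109), (154, 19, 190, 117), (157, 18, 189, 116), (160, 19, 192, 117), (163, 50, 12, 65), (166, 10, 12, 66), (169, 45, 8, 64), (172, 0, 12, 64), (175, 30, 8, 66), (178, 23, 18, 56), (181, 150, 26, 10), (184, 113, 128, 8), (187, 105, 26, 20), (190, 0, 16, 16), (193, 146, 105, 17), (196, 110, 43, 18), (199, 150, 39, 13), (202, 90, 13, 20), (205, 105, 51, 20), (208, 13, 252, 89), (211, 14, 255, 123), (214, 14, 255, 125), (340, 13, 244, 89), (344, 14, 249, 90), (348, 13, 252, 88), (352, 14, 247, 98), (356, 14, 239, 113), (360, 14, 248, 117), (364, 14, 255, 110), (368, 13, 255, 103), (372, 13, 255, 104), (376, 13, 255, 105), (380, 14, 255, 104), (384, 13, 255, 103), (388, 13, 255, 104), (392, 14, 255, 102), (396, 13, 255, 101), (400, 13, 250, 103), (404, 13, 255, 102), (408, 14, 100, 120), (412, 22, 15, 188)]
collar widths [(180, np.int64(298), np.int64(346)), (186, np.int64(299), np.int64(347)), (192, np.int64(289), np.int64(357)), (198, np.int64(284), np.int64(362)), (204, np.int64(280), np.int64(366)), (210, np.int64(277), np.int64(369)), (216, np.int64(275), np.int64(370)), (222, np.int64(275), np.int64(371)), (228, np.int64(274), np.int64(372)), (234, np.int64(275), np.int64(371)), (240, np.int64(277), np.int64(369)), (246, np.int64(279), np.int64(366)), (252, np.int64(285), np.int64(361))]
22.15457190710012 [-0.003167    0.06317953]
21.86367166630566 [0.00097394 0.05908668]
20.755381511732878 [-0.00203289  0.06178632]
```

jog_arm(
  motion=[
    {"tx": 0,"ty": 0,"tz": 0,"turn": 0,"jaw": 0},
    {"tx": -0.005,"ty": 0,"tz": -0.014,"turn": 0,"jaw": 0},
    {"tx": -0.006,"ty": 0,"tz": -0.014,"turn": 0,"jaw": 0},
    {"tx": -0.005,"ty": 0,"tz": -0.014,"turn": 0,"jaw": 0},
    {"tx": -0.006,"ty": 0,"tz": -0.014,"turn": 0,"jaw": 0},
    {"tx": -0.02,"ty": 0,"tz": -0.03,"turn": 0,"jaw": 0},
    {"tx": -0.04,"ty": 0,"tz": -0.0,"turn": 0,"jaw": 0},
    {"tx": -0.04,"ty": 0,"tz": -0.0,"turn": 0,"jaw": 0},
    {"tx": -0.04,"ty": 0,"tz": -0.0,"turn": 0,"jaw": 0},
    {"tx": -0.04,"ty": 0,"tz": -0.0,"turn": 0,"jaw": 0},
    {"tx": -0.04,"ty": 0,"tz": -0.0,"turn": 0,"jaw": 0},
    {"tx": -0.04,"ty": 0,"tz": -0.0,"turn": 0,"jaw": 0},
  ],
  force=60,
)

```text
time: 11.5
ee_pos: [0.6346, -0.0644, 0.2516]
tcp_rot: [0.628, 0.778, 0.0, 0.001]
contact_force: [1.1, 0.2, -0.4]
width: 0.0238
grip_force: 63.0
```

jog_arm(
  motion=[
    {"tx": 0,"ty": 0,"tz": 0,"turn": 0.14,"jaw": 0},
    {"tx": 0,"ty": 0,"tz": 0,"turn": 0.14,"jaw": 0},
    {"tx": 0,"ty": 0,"tz": 0,"turn": 0.14,"jaw": 0},
    {"tx": 0,"ty": 0,"tz": 0,"turn": 0.14,"jaw": 0},
    {"tx": 0,"ty": 0,"tz": 0,"turn": 0.14,"jaw": 0},
    {"tx": 0,"ty": 0,"tz": 0,"turn": 0.14,"jaw": 0},
    {"tx": 0,"ty": 0,"tz": 0,"turn": 0.14,"jaw": 0},
    {"tx": 0,"ty": 0,"tz": 0,"turn": 0.14,"jaw": 0},
    {"tx": 0,"ty": 0,"tz": 0,"turn": 0.14,"jaw": 0},
    {"tx": 0,"ty": 0,"tz": 0,"turn": 0.14,"jaw": 0},
    {"tx": 0,"ty": 0,"tz": 0,"turn": 0.09,"jaw": 0},
    {"tx": 0,"ty": 0,"tz": 0,"turn": 0,"jaw": 0},
  ],
)

```text
time: 12.7
ee_pos: [0.6345, -0.0627, 0.2514]
tcp_rot: [0.989, 0.146, 0.0, 0.0]
contact_force: [0.0, 0.1, -0.0]
width: 0.0237
grip_force: 62.8
```

```bash
python3 -c "
from h import *
st();need([.461,-.33,.245],.29)"
```

```text
t 12.7 J [-0.098  0.347  0.254  1.478 -0.     2.751] p [ 0.6345 -0.0627  0.2514] yaw 0.292 F [ 0.   0.1 -0. ] T [0.05 0.04 0.  ] w 0.0237 g 62.8
need shift [-0.2432  0.206   0.0064] turn 0.002
```

jog_arm(
  motion=[
    {"tx": -0.035,"ty": 0.0295,"tz": 0,"turn": 0,"jaw": 0},
    {"tx": -0.035,"ty": 0.0295,"tz": 0,"turn": 0,"jaw": 0},
    {"tx": -0.035,"ty": 0.0295,"tz": 0,"turn": 0,"jaw": 0},
    {"tx": -0.035,"ty": 0.0295,"tz": 0,"turn": 0,"jaw": 0},
    {"tx": -0.035,"ty": 0.0295,"tz": 0,"turn": 0,"jaw": 0},
    {"tx": -0.035,"ty": 0.0295,"tz": 0,"turn": 0,"jaw": 0},
    {"tx": -0.033,"ty": 0.0295,"tz": 0,"turn": 0,"jaw": 0},
    {"tx": 0,"ty": 0,"tz": 0,"turn": 0,"jaw": 0},
    {"tx": 0,"ty": 0,"tz": 0,"turn": 0,"jaw": 0},
    {"tx": 0,"ty": 0,"tz": 0,"turn": 0,"jaw": 0},
  ],
)

```text
time: 13.7
ee_pos: [0.4617, -0.3296, 0.2507]
tcp_rot: [0.989, 0.147, 0.0, 0.0]
contact_force: [0.3, 0.9, -1.8]
width: 0.0235
grip_force: 62.8
```

```bash
python3 -c "
from h import *
st();snap('wrist','w5.png')"
```

```text
t 13.7 J [-0.62   0.207  0.069  1.432  0.     2.227] p [ 0.4617 -0.3296  0.2507] yaw 0.294 F [ 0.3  0.9 -1.8] T [-0.02  0.02  0.08] w 0.0235 g 62.8
```

View pics/w5.png

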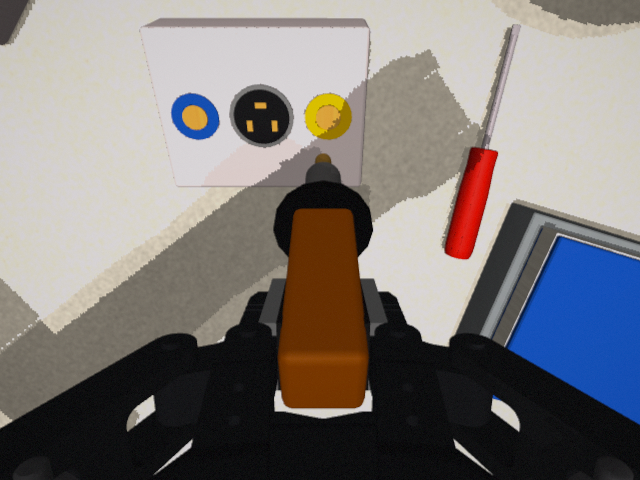

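The wrist view shows the tip at (322,155), the yellow contact at (328,117) and the blue one at (195,117). Their equal rows mean the yaw matches the socket.

```bash
python3 -c "
from tilt import *
im=cv2.cvtColor(cv2.imread('pics/w5.png'),cv2.COLOR_BGR2RGB);s=st();c=cam('wrist');h=cv2.cvtColor(im,cv2.COLOR_RGB2HSV)
print([(v,*h[v,322].tolist()) for v in range(148,172,2)])
def cen(lo,hi):
  m=cv2.inRange(h,np.array(lo),np.array(hi));m[145:]=0;m[:80]=0
  k=max(cv2.findContours(m,0,2)[0],key=cv2.contourArea);return cv2.fitEllipse(cv2.convexHull(k))[0]
y=cen((24,150,60),(34,255,255));b=cen((100,120,60),(125,255,255));print(y,b)
Y=onz(c,*y,.07);B=onz(c,*b,.07);print(Y,B,np.linalg.norm(Y-B),'yaw',np.arctan2(-(B-Y)[0],(B-Y)[1]))
x,f,pt=fit([(-.066,155),(.003,226),(.08,380)],c,s);print(np.degrees(x[0]),x[1:])
tip=pt(x,-.066);print('tip',tip)
yw=.29
n=np.array([-np.sin(.349)*np.cos(yw),-np.sin(.349)*np.sin(yw),np.cos(.349)])
C=Y+.002*n;print('contact',C,'gap tool axes',R.from_quat(s['tcp_rot']).as_matrix().T@(C-tip),'n tool',R.from_quat(s['tcp_rot']).as_matrix().T@n)
S=cam('side');print('side preds tip',proj(S,tip),'C',proj(S,C),'top',proj(cam('top'),tip),proj(cam('top'),C))
"
```

```text
t 13.75 J [-0.619  0.207  0.069  1.432  0.     2.228] p [ 0.4619 -0.3292  0.2506] yaw 0.295 F [ 0.1  0.4 -1.6] T [0.01 0.02 0.03] w 0.0232 g 62.8
[(148, 4, 25, 156), (150, 6, 25, 155), (152, 4, 23, 154), (154, 18, 178, 110), (156, 18, 183, 107), (158, 19, 189, 104), (160, 19, 193, 95), (162, 18, 69, 67), (164, 8, 17, 60), (166, 10, 14, 55), (168, 0, 10, 53), (170, 170, 14, 54)]
(327.5963439941406, 115.9988021850586) (194.7423858642578, 116.1129379272461)
[ 0.52822945 -0.31262227  0.07      ] [ 0.50031075 -0.22074167  0.07      ] 0.09602863505611903 yaw 0.2949928661918764
22.09215361273577 [-0.00205188  0.06182578]
tip [ 0.50599681 -0.3158448   0.13715959]
contact [ 0.52757409 -0.31281784  0.07187943] gap tool axes [0.02150814 0.00336769 0.06528628] n tool [-0.34169811 -0.00156665 -0.93980846]
side preds tip [392.94078284 189.66661464] C [385.70544804 204.8678347 ] top [468.8743753  271.85747964] [460.24407567 267.79217037]
```

jog_arm(
  motion=[
    {"tx": 0.002,"ty": 0.0034,"tz": 0.01,"turn": 0,"jaw": 0},
    {"tx": 0.006,"ty": 0,"tz": 0.016,"turn": 0,"jaw": 0},
    {"tx": 0.006,"ty": 0,"tz": 0.016,"turn": 0,"jaw": 0},
    {"tx": 0.0045,"ty": 0,"tz": 0.0145,"turn": 0,"jaw": 0},
    {"tx": 0,"ty": 0,"tz": 0,"turn": 0,"jaw": 0},
    {"tx": 0,"ty": 0,"tz": 0,"turn": 0,"jaw": 0},
    {"tx": 0,"ty": 0,"tz": 0,"turn": 0,"jaw": 0},
    {"tx": 0,"ty": 0,"tz": 0,"turn": 0,"jaw": 0},
  ],
)

```text
time: 14.55
ee_pos: [0.4804, -0.3281, 0.1947]
tcp_rot: [0.989, 0.146, 0.001, 0.001]
contact_force: [-0.1, 0.6, -1.4]
width: 0.0231
grip_force: 62.8
```

```bash
python3 -c "
from h import *
st();a=snap('wrist','w6.png');st();b=snap('top','t6.png');d=snap('side','s6.png')
a=cv2.resize(a[60:260,220:440],(660,600),interpolation=cv2.INTER_CUBIC)
k=cv2.resize(d[180:230,360:410],(140,140),interpolation=cv2.INTER_CUBIC);a[:140,520:]=k
cv2.imwrite('pics/v6.png',cv2.cvtColor(a,cv2.COLOR_RGB2BGR))"
```

```text
t 14.55 J [-0.599  0.236 -0.017  1.316  0.     2.25 ] p [ 0.4804 -0.3281  0.1947] yaw 0.293 F [-0.1  0.6 -1.4] T [ 0.01  0.02 -0.07] w 0.0231 g 62.8
t 14.6 J [-0.599  0.236 -0.017  1.316 -0.     2.25 ] p [ 0.4803 -0.3281  0.1947] yaw 0.293 F [ 0.4 -0.8 -0.2] T [-0.03 -0.05 -0.  ] w 0.0239 g 62.8
```

View pics/v6.png

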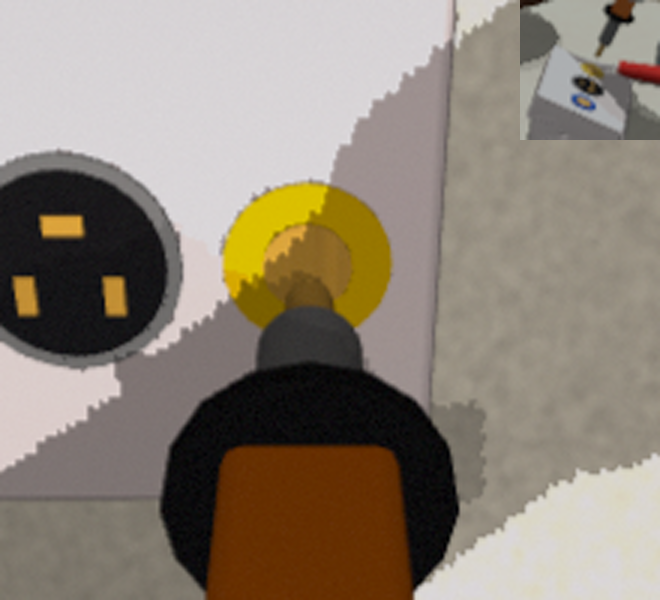

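The tip at crop (309,278) points at the brass contact centre at (308,260), and about 9 mm of gap remains. I'll close in slowly.

jog_arm(
  motion=[
    {"tx": 0.001,"ty": 0,"tz": 0.003,"turn": 0,"jaw": 0},
    {"tx": 0.001,"ty": 0,"tz": 0.003,"turn": 0,"jaw": 0},
    {"tx": 0.0007,"ty": 0,"tz": 0.0019,"turn": 0,"jaw": 0},
    {"tx": 0,"ty": 0,"tz": 0,"turn": 0,"jaw": 0},
    {"tx": 0,"ty": 0,"tz": 0,"turn": 0,"jaw": 0},
  ],
)

```text
time: 15.2
ee_pos: [0.4827, -0.327, 0.1857]
tcp_rot: [0.989, 0.146, -0.0, -0.0]
contact_force: [-0.6, -1.1, -1.4]
width: 0.0234
grip_force: 62.8
```

jog_arm(
  motion=[
    {"tx": 0.0007,"ty": 0,"tz": 0.0019,"turn": 0,"jaw": 0},
    {"tx": 0,"ty": 0,"tz": 0,"turn": 0,"jaw": 0},
    {"tx": 0,"ty": 0,"tz": 0,"turn": 0,"jaw": 0},
  ],
)

```text
time: 15.5
ee_pos: [0.4834, -0.3268, 0.184]
tcp_rot: [0.989, 0.146, -0.0, -0.0]
contact_force: [0.1, -0.3, -1.3]
width: 0.0233
grip_force: 62.8
```

jog_arm(
  motion=[
    {"tx": 0.0007,"ty": 0,"tz": 0.0019,"turn": 0,"jaw": 0},
    {"tx": 0,"ty": 0,"tz": 0,"turn": 0,"jaw": 0},
    {"tx": 0,"ty": 0,"tz": 0,"turn": 0,"jaw": 0},
  ],
)

```text
time: 15.8
ee_pos: [0.484, -0.3266, 0.1821]
tcp_rot: [0.989, 0.146, -0.0, -0.0]
contact_force: [0.7, 0.4, 0.1]
width: 0.0233
grip_force: 62.8
```

jog_arm(
  motion=[
    {"tx": 0.0007,"ty": 0,"tz": 0.0019,"turn": 0,"jaw": 0},
    {"tx": 0,"ty": 0,"tz": 0,"turn": 0,"jaw": 0},
    {"tx": 0,"ty": 0,"tz": 0,"turn": 0,"jaw": 0},
  ],
)

```text
time: 16.1
ee_pos: [0.4847, -0.3264, 0.1801]
tcp_rot: [0.989, 0.146, -0.0, -0.0]
contact_force: [-1.3, -0.6, -0.3]
width: 0.0235
grip_force: 62.8
```

```bash
cat > avg.py <<'E'
from h import *
F=[];
for i in range(12):
    im=snapshot('wrist');F.append(read_state()['contact_force'])
F=np.array(F);print('F',F.mean(0).round(2),'sem',(F.std(0)/12**.5).round(2));s=st()
h=cv2.cvtColor(im,cv2.COLOR_RGB2HSV)
import sys;cv2.imwrite('pics/%s.png'%sys.argv[1],cv2.cvtColor(im,cv2.COLOR_RGB2BGR))
print([(v,*h[v,323].tolist()) for v in range(132,176,2)])
E
python3 avg.py a1
```

```text
F [ 0.21  0.2  -1.18] sem [0.12 0.1  0.13]
t 16.7 J [-0.593  0.245 -0.038  1.289  0.     2.256] p [ 0.4847 -0.3264  0.1802] yaw 0.293 F [-0.8  0.  -1. ] T [-0.02  0.02 -0.03] w 0.0236 g 62.8
[(132, 26, 255, 219), (134, 26, 255, 218), (136, 24, 255, 152), (138, 23, 255, 152), (140, 24, 255, 152), (142, 24, 255, 151), (144, 20, 200, 129), (146, 19, 187, 138), (148, 19, 188, 138), (150, 19, 183, 138), (152, 19, 187, 138), (154, 19, 182, 112), (156, 19, 191, 107), (158, 19, 186, 107), (160, 19, 185, 98), (162, 14, 62, 70), (164, 0, 0, 61), (166, 173, 18, 56), (168, 150, 9, 54), (170, 0, 14, 53), (172, 0, 0, 52), (174, 0, 9, 54)]
```

jog_arm(
  motion=[
    {"tx": 0.0007,"ty": 0,"tz": 0.0019,"turn": 0,"jaw": 0},
    {"tx": 0,"ty": 0,"tz": 0,"turn": 0,"jaw": 0},
    {"tx": 0,"ty": 0,"tz": 0,"turn": 0,"jaw": 0},
  ],
)

```text
time: 17.0
ee_pos: [0.4853, -0.3262, 0.1782]
tcp_rot: [0.989, 0.146, -0.0, -0.0]
contact_force: [-0.0, -0.1, -1.0]
width: 0.0233
grip_force: 62.8
```

```bash
python3 avg.py a2; python3 -c "
from tilt import *
s=read_state();c=cam('wrist');print('C proj',proj(c,[.52757,-.31282,.07188]))
from scipy.optimize import least_squares
for a in(.05,.053,.056):
  M=R.from_quat(s['tcp_rot']).as_matrix()
  def pt(x,l):
    ax=np.array([-np.sin(x[0]),0,-np.cos(x[0])]);return M@(np.array([x[1],0,-.005])+ax*(l-a))+s['ee_pos']
  r=least_squares(lambda x:[proj(c,pt(x,l))[1]-v for l,v in((-.066,155),(.003,226),(.08,380))],[.35,0])
  print(a,np.degrees(r.x[0]),r.x[1],r.fun,pt(r.x,-.066))
"
```

```text
F [-0.06  0.11 -1.01] sem [0.14 0.09 0.12]
t 17.6 J [-0.592  0.246 -0.04   1.285 -0.     2.257] p [ 0.4854 -0.3262  0.1783] yaw 0.293 F [-0.4  0.4 -0.5] T [-0.01  0.01  0.03] w 0.0234 g 62.8
[(132, 26, 255, 215), (134, 24, 255, 151), (136, 24, 255, 151), (138, 23, 255, 151), (140, 24, 255, 150), (142, 24, 255, 151), (144, 24, 255, 152), (146, 19, 190, 130), (148, 19, 188, 137), (150, 19, 187, 138), (152, 19, 193, 115), (154, 19, 189, 112), (156, 19, 192, 106), (158, 19, 182, 108), (160, 19, 188, 107), (162, 18, 66, 70), (164, 0, 4, 59), (166, 0, 0, 58), (168, 0, 5, 53), (170, 10, 14, 54), (172, 20, 14, 53), (174, 165, 9, 55)]
C proj [322.02771346 159.19593319]
0.05 18.74752496691626 0.008620521957735768 [ 1.50979993 -2.43998476  0.88448156] [ 0.52932515 -0.31297072  0.07346823]
0.053 19.60310062677491 0.006009290137537542 [ 1.09976725 -1.79487006  0.66165823] [ 0.52935521 -0.31296171  0.07121106]
0.056 20.45291815107916 0.0033317598007243923 [ 0.70908225 -1.16832982  0.43764503] [ 0.52938308 -0.31295337  0.06900466]
```

jog_arm(
  motion=[
    {"tx": 0.0007,"ty": 0,"tz": 0.0019,"turn": 0,"jaw": 0},
    {"tx": 0,"ty": 0,"tz": 0,"turn": 0,"jaw": 0},
    {"tx": 0,"ty": 0,"tz": 0,"turn": 0,"jaw": 0},
  ],
)

```text
time: 17.9
ee_pos: [0.4861, -0.3261, 0.1766]
tcp_rot: [0.989, 0.146, 0.0, 0.0]
contact_force: [0.6, -0.6, 0.8]
width: 0.0231
grip_force: 63.0
```

```bash
python3 avg.py a3
```

```text
F [-0.44 -0.17  0.89] sem [0.18 0.13 0.16]
t 18.5 J [-0.591  0.247 -0.043  1.281 -0.     2.258] p [ 0.4861 -0.3261  0.1765] yaw 0.293 F [-1.2 -0.8  1.1] T [-0.11  0.02 -0.05] w 0.023 g 63.0
[(132, 21, 113, 165), (134, 26, 255, 210), (136, 24, 255, 151), (138, 24, 255, 151), (140, 24, 255, 151), (142, 24, 255, 151), (144, 23, 255, 150), (146, 23, 255, 143), (148, 19, 182, 136), (150, 19, 188, 137), (152, 19, 183, 138), (154, 19, 188, 107), (156, 19, 188, 106), (158, 19, 189, 100), (160, 20, 191, 96), (162, 16, 56, 68), (164, 23, 18, 56), (166, 10, 14, 54), (168, 15, 10, 53), (170, 30, 14, 54), (172, 10, 14, 55), (174, 0, 5, 53)]
```

jog_arm(
  motion=[
    {"tx": 0.0007,"ty": 0,"tz": 0.0019,"turn": 0,"jaw": 0},
    {"tx": 0,"ty": 0,"tz": 0,"turn": 0,"jaw": 0},
    {"tx": 0,"ty": 0,"tz": 0,"turn": 0,"jaw": 0},
  ],
)

```text
time: 18.8
ee_pos: [0.4868, -0.3258, 0.1745]
tcp_rot: [0.989, 0.146, 0.0, 0.0]
contact_force: [0.2, 0.4, 1.0]
width: 0.0232
grip_force: 63.1
```

```bash
python3 avg.py a4
```

```text
F [-0.63 -0.66  1.31] sem [0.14 0.14 0.17]
t 19.4 J [-0.59   0.248 -0.045  1.277 -0.     2.259] p [ 0.4867 -0.3258  0.1745] yaw 0.293 F [-1.3 -0.2  0.9] T [-0.2   0.06 -0.02] w 0.0234 g 63.1
[(132, 150, 4, 218), (134, 24, 189, 158), (136, 24, 255, 158), (138, 24, 255, 153), (140, 24, 255, 151), (142, 23, 255, 152), (144, 23, 255, 151), (146, 23, 255, 151), (148, 21, 207, 128), (150, 19, 184, 136), (152, 19, 190, 137), (154, 19, 188, 137), (156, 19, 189, 108), (158, 19, 179, 108), (160, 19, 185, 99), (162, 18, 63, 69), (164, 30, 4, 60), (166, 0, 9, 56), (168, 10, 14, 54), (170, 8, 19, 54), (172, 10, 14, 55), (174, 160, 14, 53)]
```

jog_arm(
  motion=[
    {"tx": 0.0006,"ty": 0,"tz": 0.0017,"turn": 0,"jaw": 0},
    {"tx": 0,"ty": 0,"tz": 0,"turn": 0,"jaw": 0},
    {"tx": 0,"ty": 0,"tz": 0,"turn": 0,"jaw": 0},
  ],
)

```text
time: 19.7
ee_pos: [0.4873, -0.3257, 0.1728]
tcp_rot: [0.989, 0.146, 0.0, 0.0]
contact_force: [-0.6, -0.8, 1.2]
width: 0.0235
grip_force: 63.2
```

```bash
python3 avg.py a5;python3 avg.py a6|head -1; python3 -c "
from h import *
a=[cv2.resize(cv2.imread('pics/%s.png'%n)[110:180,280:370],(360,280),interpolation=cv2.INTER_CUBIC) for n in('a2','a6')]
b=cv2.resize(cv2.cvtColor(snapshot('side'),cv2.COLOR_RGB2BGR)[160:230,350:440],(360,280),interpolation=cv2.INTER_CUBIC)
k=cv2.resize(cv2.cvtColor(snapshot('top'),cv2.COLOR_RGB2BGR)[235:305,315:405],(360,280),interpolation=cv2.INTER_CUBIC)
cv2.imwrite('pics/v7.png',np.vstack([np.hstack(a),np.hstack([b,k])]))"
```

```text
F [-0.36 -0.88  1.93] sem [0.17 0.14 0.18]
t 20.3 J [-0.589  0.25  -0.048  1.274 -0.     2.26 ] p [ 0.4873 -0.3257  0.1728] yaw 0.293 F [-0.7 -1.4  1.9] T [-0.21  0.04 -0.06] w 0.023 g 63.2
[(132, 160, 4, 217), (134, 14, 30, 181), (136, 25, 255, 166), (138, 24, 255, 151), (140, 23, 255, 151), (142, 23, 255, 153), (144, 24, 255, 151), (146, 24, 255, 152), (148, 24, 255, 153), (150, 20, 205, 128), (152, 19, 185, 138), (154, 19, 187, 138), (156, 19, 189, 112), (158, 19, 190, 106), (160, 19, 183, 107), (162, 14, 50, 66), (164, 0, 13, 60), (166, 20, 13, 61), (168, 0, 5, 53), (170, 30, 5, 52), (172, 165, 10, 53), (174, 0, 5, 53)]
F [-0.39 -0.87  1.78] sem [0.14 0.15 0.1 ]
```

View pics/v7.png

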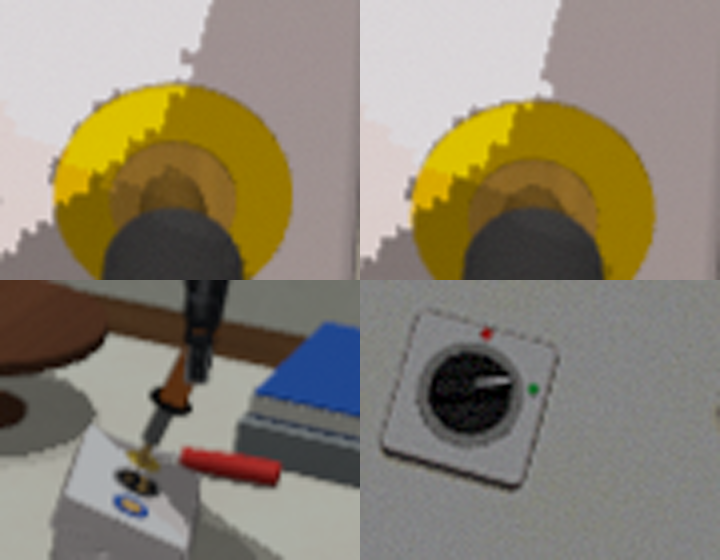

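The tip is seated on the yellow-ringed contact and the probe is pushed in about 5.7 mm. The force along the normal is about 3.0 N, which is half way. The knob is still on green.

```bash
python3 -c "
from workcell import *
print(hand_in())"
```

```text
the job is handed in; nothing more can be done
None
```

I turned the master switch on to green and handed in the job with the tester still held on the yellow-ringed contact, tilted about 20° to match the face and its tip about half pushed in (about 3 N); no pass or fail came back.

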